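# Hang the slide carrier on the drain hook

### The job

Hang the larger of the two steel slide carriers on the hook of the drain stand: bring it in sideways from the hook's open end so that the hook passes under the bar of its handle, then lower it until the bar sits down in the throat behind the upturned lip. Leave it hanging freely, level and still, and leave the smaller carrier standing where it is.

Things in the scene. Friction and masses are not known exactly. Their poses are not given: they have to be found in the camera images.
- carrier_centre (a point): Centre, half-way up, of the larger slide carrier (loose, 165 mm tall, 0.3 kg): steel basket 56 (x) by 84 (y) by 32 mm high holding glass slides, with an upright wire handle in its y-z plane. A flat tab tops the handle's middle: 8 mm thick along x, 24 wide along y, from 22.5 to 82.5 mm above this point; pinch its upper half across x, clear of the bar. z up; same after a half turn.
- carrier_bar (a point): Middle (centre line) of the level bar of the larger carrier's handle: 7 mm round, along y, 105 mm above the carrier's underside and 22.5 mm above its centre. Under it is the open window the hook goes through: 70 mm clear between the handle's legs, 69 mm high down to the basket's rim. Same axes as the carrier.
- hook_throat (a point): Centre of the throat floor of the drain stand's hook (fixed; 24 mm wide, 4 mm thick steel strip), 150 mm above the bench. x: level, from the open end to the post (14 mm thick, axis at x = 92 mm); z up. Floor spans x = -14 to 14 mm; lip (outer face x = -18 mm) and shank rise 14 mm above it; nothing is higher. White foot: 120 mm wide, x = -43 to 107 mm, 18 high. Enter along +x, bar along y.
- small_centre (a point): Centre, half-way up, of the smaller slide carrier, a bystander of the same make, to be left alone: basket 46 x 46 mm, 22 mm high, 120 mm tall in all with its handle and tab; loose, upright on the bench. x is across its tab's thickness, z up.

How it is judged:
On the way:
1. the larger carrier is lifted clear of the bench (height (world z) of carrier_bar above 0.135 m), for 0.2 s.
At the end, for the whole second after the job is handed in: Middle of the larger carrier's bar within 14 mm along and 24 mm across the hook of the throat's centre and 0 to 10 mm above its floor; carrier within 0.2 rad of upright, its weight on the stand, slower than 30 mm/s; smaller carrier upright (within 0.1 rad) (x of carrier_bar in the frame of hook_throat between -0.014 and 0.014 m and y of carrier_bar in the frame of hook_throat between -0.024 and 0.024 m and z of carrier_bar in the frame of hook_throat between 0 and 0.01 m and angle between carrier_centre's own z axis and vertical below 0.2 rad and contact force between slide_carrier and drain_stand above 0.5 N and linear speed of slide_carrier below 0.03 m/s and angle between small_centre's own z axis and vertical below 0.1 rad); the robot touches nothing.
It fails at once if the smaller carrier is moved by more than 30 mm (distance of small_centre from where it was at the start of the episode above 0.03 m).
It also fails if it takes over 40 s, if anything falls off the work surface, if the arm or the gripper's body presses on something with over 40 N, if the wrist force passes 120 N, or if a joint passes its speed limit or range.

### The arm

A 7-joint arm with a two-finger parallel gripper is mounted at the origin on the work surface. World frame = base frame: x ahead of the robot, y to its left, z up, the work surface at z = 0. Lengths are in m, angles in rad, forces in N, time in s.
With the tool pointing down it reaches from about 0.425 to 0.925 m from the base axis. Payload 6.8 kg.
Tool frame: the origin (TCP) lies at the very end of the fingers, on their centre line; the grasp point (between the pads) lies 19 mm behind it; z points along the fingers, y is the line along which they close (so a half turn about z gives the same grasp; the last joint's range is limited). The gripper opens to 85 mm and grips with 20 to 120 N. Pads are 22 mm wide; open, the fingers measure 114 mm over their backs; the gripper's body (76 mm by 85 mm) begins 54 mm behind the grasp point. The pads swing forward as they close: fully open they stand 13 mm farther back than shut.
Start: joints at [1.062, 0.477, 0.022, 1.555, -0.011, 1.109, -0.083], TCP at [0.263, -0.622, 0.231] pointing down, gripper open.
Joint ranges: [-2.96, 2.96], [-0.34, 2.1], [-1.41, 1.46], [0.24, 2.44], [-1.37, 4.51], [0.17, 1.92], [-2.96, 2.96]. Speed limits (rad/s): [2.39, 2.39, 3.14, 3.14, 3.14, 3.14, 3.14].

### API

Orientations are given as a unit quaternion [w, x, y, z].
In Python, from station import bot gives the robot as it stands.
- The arm moves only by the tool jog_arm, never from a script. Its argument "motion" is a list of rows, each a list of 7 numbers: the turn, a rotation vector about the tool's x, y, z in rad, then the shift along the tool's x, y, z in mm, then the finger opening in mm, from 0 to 85.4. A call has 1 to 10 rows; each row is the pose to reach, as a shift and turn from the pose commanded when the call began, along the tool's axes at that moment; what a row does not reach only later rows make up. A row lasts 1/8 s, in which the tool goes at most 62.5 mm and 10.7 degrees, less where a joint would pass 70% of its speed; a pose out of reach is approached as far as the arm can. A call with a gripper value outside its range is refused whole. The fingers move at their own pace and stop on an object; "grip_force" is the grip in N (left out, the last holds). Time passes only in rows, so rows that repeat a pose let the fingers close. It gives the time, the measured TCP pose, the force, the opening and the grip force at its end, in the units of the state.
- bot.get_obs(): the state, without advancing time (a new reading comes with each control period).
- bot.read_camera(name): name is "side" or "top" or "wrist"; returns a dict with "pixels" (420x560x3 uint8, red, green, blue), "camera_matrix" (3x3 intrinsics, pixels), "T" (4x4, takes a point from camera to world coordinates); the wrist camera has in their place "tool_from_camera" (4x4, takes a point from camera to tool coordinates, whose origin is the TCP and whose axes are the flange's). Camera axes: x right, y down, z forward; pixel columns grow to the right and rows downward; lengths in m; the calibration is good to about 2 mm. A picture is of the moment at which its call begins: read the wrist's pose just before it. There is no depth.
- bot.hand_in(): hands the job in; it is judged then, once.
Trained networks look in a picture, given as the dict that the camera call returned (one of the last four; its "shot" number tells which), for a name from the list of things; names that differ only in an ending like _2 or _b are one class to them, and where a whole thing is asked for, a point or a joint stands for the part that bears it (a point fixed in the world has none). Each returns a list of dicts, best first, with "score" (0 to 1); they miss things now and then, are a little off and sometimes report something else, mostly with a low value. They report only what shows in the picture. A call takes as long as a camera call.
- bot.spot_in(thing, picture): "xy" ([column, row] in pixels, amid what is visible of it).
- bot.tip_of(thing, picture): "xy" ([column, row] in pixels: a listed point, or the origin of a listed thing).
The state is a dict: "t": time; "q": joint angles; "joint_vel": joint speeds; "joint_torque": joint torques, N m; "eef_pos": TCP position; "tool_rot": TCP orientation; "contact_force": force on the tool from outside, world axes, zero at the start; "torque": the same for the moment, N m; "gripper_width": opening from 0.0 (shut) to 1.0 (fully open); "grasp_force": force on a finger pad.
Only numpy, scipy, OpenCV 4.12 (cv2) and the standard library are available. Lean on these libraries where they do the work, as an engineer would, in place of code of your own. Each camera call takes 0.05 s, during which the arm holds its last target. There are 200 camera calls.

## Working session

There is one attempt and no reset: what is moved stays moved. The work goes in short steps, Python scripts to look and compute and a tool call to move; the robot and the scene stay as the last step left them, time stands still between calls to the robot, and variables do not carry over. Pictures are saved under pics/ and viewed, at most 10 in all, crops included, and the job is handed in when it is done.

Besides the shell and the picture viewer there is one more tool, called after "Emit:" as a command line: name --pt "numbers of a row" for each row, then --argument value for the rest. jog_arm: Moves the arm, as the interface text tells. Its arguments: {"type":"object","properties":{"motion":{"type":"array"},"grip_force":{"type":"number"}},"required":["motion"]}

```bash
mkdir -p pics; cat > h.py <<'E'
import numpy as np, cv2
from station import bot
from scipy.spatial.transform import Rotation as R
def save(p,n): cv2.imwrite('pics/'+n+'.png',p['pixels'][:,:,::-1])
def tool():
    o=bot.get_obs(); w,x,y,z=o['tool_rot']; T=np.eye(4); T[:3,:3]=R.from_quat([x,y,z,w]).as_matrix(); T[:3,3]=o['eef_pos']; return T
def ray(p,xy,T):
    d=np.linalg.inv(p['camera_matrix'])@[xy[0],xy[1],1]; return T[:3,3],T[:3,:3]@d
def atz(p,xy,z,T=None):
    o,d=ray(p,xy,p['T'] if T is None else T); return o+d*(z-o[2])/d[2]
def tri(rs):
    A=0;b=0
    for o,d in rs:
        d=d/np.linalg.norm(d);P=np.eye(3)-np.outer(d,d);A=A+P;b=b+P@o
    return np.linalg.solve(A,b)
def proj(p,X,T=None):
    T=p['T'] if T is None else T
    c=np.linalg.inv(T)@np.r_[X,1]; u=p['camera_matrix']@c[:3]; return u[:2]/u[2]
E
python3 - <<'E'
from h import *
np.set_printoptions(precision=4,suppress=True)
P={c:bot.read_camera(c) for c in('side','top')}
for c in P: save(P[c],c+'1'); print(c,P[c]['T'][:3,3],P[c]['T'][:3,2])
for t in('carrier_centre','carrier_bar','hook_throat','small_centre'):
    rs=[]
    for c in P:
        r=bot.tip_of(t,P[c])[:3]; print(t,c,[(np.round(a['xy']),round(a['score'],2)) for a in r])
        if r: rs.append(ray(P[c],r[0]['xy'],P[c]['T']))
    if len(rs)==2: print(tri(rs))
print(bot.get_obs()); print(tool())
E
```

```text
side [0.5288 0.5201 0.5684] [ 0.027  -0.8098 -0.5861]
top [ 0.5176 -0.0693  0.8169] [ 0.0412 -0.0083 -0.9991]
carrier_centre side [(array([319., 190.]), 0.91)]
carrier_centre top [(array([375., 262.]), 0.6)]
[ 0.47   -0.2323  0.0729]
carrier_bar side [(array([316., 180.]), 0.8)]
carrier_bar top [(array([377., 261.]), 0.61)]
[ 0.4751 -0.2284  0.1023]
hook_throat side [(array([261., 278.]), 0.98), (array([319., 187.]), 0.74)]
hook_throat top [(array([167., 194.]), 0.8)]
[0.574  0.1093 0.1463]
small_centre side [(array([254., 191.]), 0.75)]
small_centre top [(array([381., 176.]), 0.68), (array([165., 194.]), 0.19)]
[ 0.6171 -0.2423  0.0638]
{'t': 0.5, 'q': array([ 1.0619,  0.477 ,  0.0224,  1.5554, -0.0115,  1.1093, -0.0831]), 'joint_vel': array([-0.0001, -0.0015, -0.0007,  0.0001, -0.0002, -0.0026,  0.0004]), 'joint_torque': array([ -0.0017, -59.5807,   1.6043, -28.129 ,   0.0124,   0.0025,
        -0.    ]), 'eef_pos': array([ 0.2633, -0.6215,  0.2313]), 'tool_rot': array([-0.   ,  0.98 ,  0.199, -0.   ]), 'contact_force': array([-0.2187, -0.0255,  0.2147]), 'torque': array([ 0.0606, -0.001 , -0.0038]), 'grasp_force': 0.0, 'gripper_width': 0.9966139110647636}
[[ 0.9208  0.3901 -0.      0.2633]
 [ 0.3901 -0.9208  0.0001 -0.6215]
 [-0.     -0.0001 -1.      0.2313]
 [ 0.      0.      0.      1.    ]]
```

```bash
python3 -c "
import cv2
a=cv2.imread('pics/top1.png');b=cv2.imread('pics/side1.png')
cv2.imwrite('pics/t1.png',cv2.resize(a[110:330,100:450],None,fx=2.2,fy=2.2));cv2.imwrite('pics/s1.png',cv2.resize(b[100:400,150:420],None,fx=2,fy=2))"
```

```text
(no output)
```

View pics/t1.png

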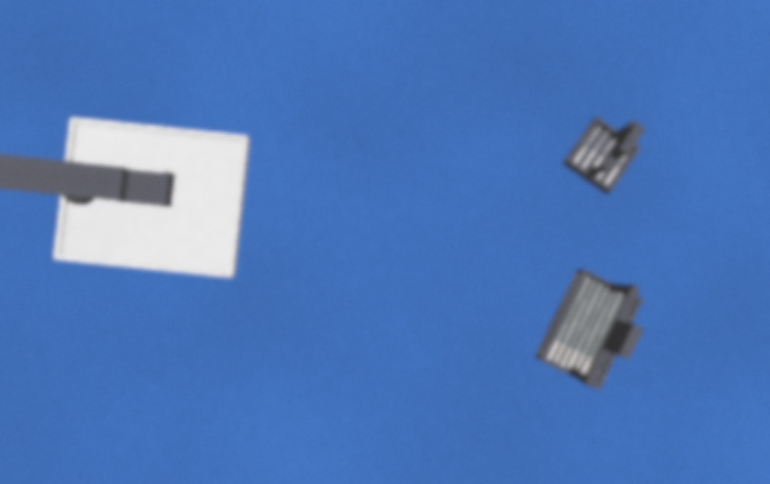

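View pics/s1.png

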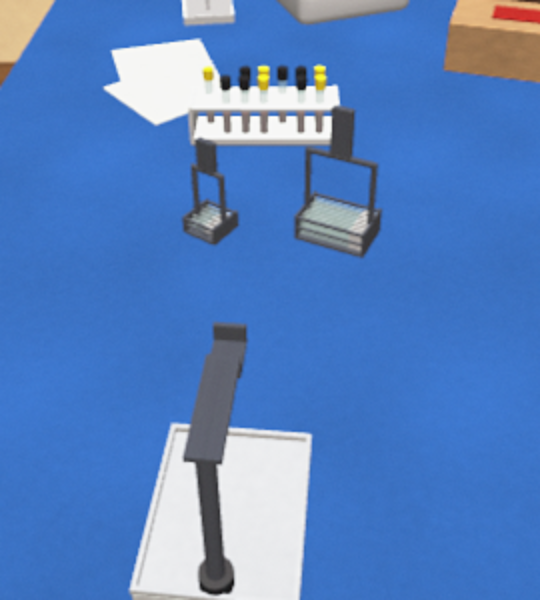

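The top crop shows the foot with corners near (70,117), (248,135), (234,277) and (53,262), and the hook opens to the right (−y). The larger carrier is at lower right, with basket corners near (580,268), (636,290), (598,388) and (538,357). The small carrier is above it.

```bash
python3 - <<'E'
from h import *
np.set_printoptions(precision=4,suppress=True)
p=bot.read_camera('top')
g=lambda c,z:np.array([atz(p,(c[0]/2.2+100,c[1]/2.2+110),z) for c in c] if 0 else [atz(p,(a/2.2+100,b/2.2+110),z) for a,b in c])
F=g([(70,117),(248,135),(234,277),(53,262)],.018)
print(F,[np.linalg.norm(F[i]-F[i-1]) for i in range(4)])
hx=(F[0]+F[3]-F[1]-F[2])/2; hx/=np.linalg.norm(hx); print('hook yaw',np.degrees(np.arctan2(hx[1],hx[0])),'throat',(F[1]+F[2])/2+hx*.043)
L=g([(122,190),(173,190)],.164); print('strip top',L)
C=g([(580,268),(636,290),(598,388),(538,357)],.032)
print(C.mean(0),[np.linalg.norm(C[i]-C[i-1]) for i in range(4)])
for a,b in((0,3),(1,2)): d=C[a]-C[b];print('carrier y yaw',np.degrees(np.arctan2(d[1],d[0])))
print('tab top',g([(632,335)],.165))
w=bot.read_camera('wrist');print(w['tool_from_camera'])
E
```

```text
[[0.6393 0.2102 0.018 ]
 [0.627  0.0599 0.018 ]
 [0.5071 0.0686 0.018 ]
 [0.5168 0.2204 0.018 ]] [np.float64(0.12289636657505969), np.float64(0.1508204475887028), np.float64(0.1202629270725996), np.float64(0.1521069225964462)]
hook yaw 85.82725608727668 throat [0.5702 0.1071 0.018 ]
strip top [[0.5673 0.1218 0.164 ]
 [0.568  0.0868 0.164 ]]
[ 0.4726 -0.2266  0.032 ] [np.float64(0.08129950047197794), np.float64(0.049709793668024416), np.float64(0.08672354766016388), np.float64(0.055501577867767916)]
carrier y yaw -24.60590296816765
carrier y yaw -20.70231981318359
tab top [[ 0.4743 -0.2302  0.165 ]]
[[-0.001  -0.9475 -0.3197  0.0824]
 [ 1.     -0.0011  0.0003 -0.0001]
 [-0.0006 -0.3197  0.9475 -0.1427]
 [ 0.      0.      0.      1.    ]]
```

Emit:
jog_arm --pt "0 0 0.08 35 -28 0 85" --pt "0 0 0.18 78 -63 0 85" --pt "0 0 0.28 121 -97 0 85" --pt "0 0 0.38 165 -132 0 85" --pt "0 0 0.48 208 -167 0 85" --pt "0 0 0.58 251 -202 0 85" --pt "0 0 0.68 295 -237 0 85" --pt "0 0 0.77 330 -265 0 85" --pt "0 0 0.8 347 -279 0 85" --pt "0 0 0.8 347 -279 0 85"

```text
t: 1.85
eef_pos: [0.475, -0.2274, 0.2315]
tool_rot: [-0.0, 0.981, -0.196, 0.0]
contact_force: [0.6, -0.4, -0.5]
gripper_width: 0.998
grasp_force: 0.0
```

```bash
python3 - <<'E'
from h import *
np.set_printoptions(precision=4,suppress=True)
T=tool(); p=bot.read_camera('wrist'); save(p,'w1'); W=T@p['tool_from_camera']; print(T)
for t in('carrier_centre','carrier_bar'):
    r=bot.tip_of(t,p); print(t,[(a['xy'],a['score']) for a in r[:2]])
    if r: print(atz(p,r[0]['xy'],.105 if 'bar' in t else .0825,W))
for X in((.474,-.229,.165),(.474,-.229,.105)): print(proj(p,X,W))
E
```

```text
[[ 0.923  -0.3848  0.0006  0.475 ]
 [-0.3848 -0.923   0.0003 -0.2274]
 [ 0.0004 -0.0005 -1.      0.2315]
 [ 0.      0.      0.      1.    ]]
carrier_centre [([278.9, 206.9], 0.56)]
[ 0.4659 -0.2262  0.0825]
carrier_bar [([283.1, 208.1], 0.94)]
[ 0.4698 -0.232   0.105 ]
[279.1108 228.4744]
[278.5421 205.3816]
```

View pics/w1.png

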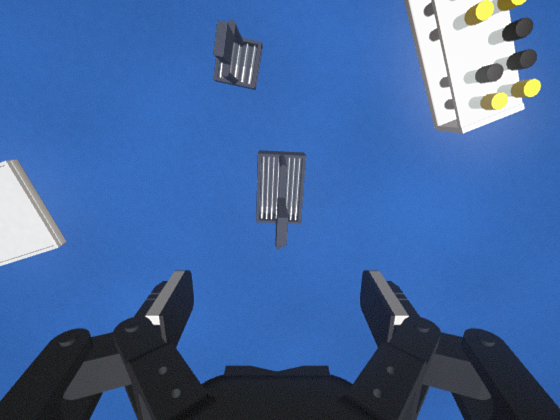

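The wrist view shows the larger carrier's tab at about column 281, with its near top edge at row 247. It lines up with the fingers to within about 2° and 3 mm. The small carrier, near (238,55), is well clear.

Emit:
jog_arm --pt "0 0 0.03 -2 3 25 85" --pt "0 0 0.03 -2 3 60 85" --pt "0 0 0.03 -2 3 90 85" --pt "0 0 0.03 -2 3 99 85" --pt "0 0 0.03 -2 3 99 50" --pt "0 0 0.03 -2 3 99 20" --pt "0 0 0.03 -2 3 99 0" --pt "0 0 0.03 -2 3 99 0" --pt "0 0 0.03 -2 3 99 0" --pt "0 0 0.03 -2 3 99 0" --grip_force 50

```text
t: 3.25
eef_pos: [0.4715, -0.2313, 0.1328]
tool_rot: [0.0, 0.977, -0.213, 0.001]
contact_force: [0.2, -0.2, 4.5]
gripper_width: 0.084
grasp_force: 49.8
```

Emit:
jog_arm --pt "0 0 0 0 0 -10 0" --pt "0 0 0 0 0 -30 0" --pt "0 0 0 0 0 -55 0" --pt "0 0 0 0 0 -78 0" --pt "0 0 0 0 0 -88 0" --pt "0 0 0 0 0 -88 0" --pt "0 0 0 0 0 -88 0"

```text
t: 4.12
eef_pos: [0.4702, -0.231, 0.2192]
tool_rot: [-0.0, 0.977, -0.213, -0.001]
contact_force: [0.1, -0.3, -4.2]
gripper_width: 0.088
grasp_force: 48.8
```

```bash
python3 - <<'E'
from h import *
np.set_printoptions(precision=4,suppress=True)
T=tool();print(T);t=np.array([.564,-.002,.22]);print('shift',1000*T[:3,:3].T@(t-T[:3,3]))
E
```

```text
[[ 0.9093 -0.4162 -0.0019  0.4702]
 [-0.4162 -0.9093  0.0007 -0.231 ]
 [-0.002   0.0002 -1.      0.2192]
 [ 0.      0.      0.      1.    ]]
shift [ -10.0395 -247.2186   -0.7884]
```

Emit:
jog_arm --pt "0 0 -0.03 -1 -20 0 0" --pt "0 0 -0.08 -3 -55 0 0" --pt "0 0 -0.14 -4 -95 0 0" --pt "0 0 -0.2 -6 -135 0 0" --pt "0 0 -0.26 -8 -175 0 0" --pt "0 0 -0.31 -9 -210 0 0" --pt "0 0 -0.345 -10 -237 0 0" --pt "0 0 -0.356 -10 -247 0 0" --pt "0 0 -0.356 -10 -247 0 0" --pt "0 0 -0.356 -10 -247 0 0"

```text
t: 5.38
eef_pos: [0.5643, -0.0043, 0.2201]
tool_rot: [0.001, 0.999, -0.038, -0.0]
contact_force: [0.1, -0.5, -3.5]
gripper_width: 0.085
grasp_force: 48.9
```

```bash
python3 - <<'E'
from h import *
np.set_printoptions(precision=4,suppress=True)
T=tool(); print(T); s=bot.read_camera('side'); t=bot.read_camera('top'); w=bot.read_camera('wrist')
W=T@w['tool_from_camera']
S={'side':(s,s['T']),'top':(t,t['T']),'wrist':(w,W)}
for n in('hook_throat','carrier_bar','carrier_centre'):
    rs=[]
    for c,(p,M) in S.items():
        r=bot.tip_of(n,p)
        if r:
            print(n,c,r[0]['xy'],r[0]['score'],atz(p,r[0]['xy'],.15,M) if n[0]=='h' else '')
            if r[0]['score']>.4: rs.append(ray(p,r[0]['xy'],M))
    if len(rs)>1: print(tri(rs))
a=np.hstack([cv2.resize(s['pixels'][150:420,150:450],None,fx=1.33,fy=1.33),cv2.resize(w['pixels'],(400,300))[:,:],][:1])
save(s,'s2');save(w,'w2')
b=np.vstack([np.hstack([s['pixels'][150:420,160:440],w['pixels'][0:270,0:520]]),np.hstack([t['pixels'][120:320,120:400],np.zeros((200,520,3),np.uint8)])])
cv2.imwrite('pics/c2.png',b[:,:,::-1])
E
```

```text
[[ 0.9971 -0.0756 -0.0007  0.5643]
 [-0.0756 -0.9971 -0.001  -0.0043]
 [-0.0006  0.0011 -1.      0.2201]
 [ 0.      0.      0.      1.    ]]
hook_throat wrist [127.9, 229.5] 0.72 [0.5705 0.1107 0.15  ]
carrier_bar side [270.6, 206.6] 0.56 
carrier_bar wrist [277.4, 252.1] 0.8 
[ 0.5636 -0.0043  0.1918]
carrier_centre side [272.4, 215.9] 0.94 
carrier_centre wrist [274.4, 241.6] 0.8 
[ 0.562  -0.0026  0.1738]
```

View pics/c2.png

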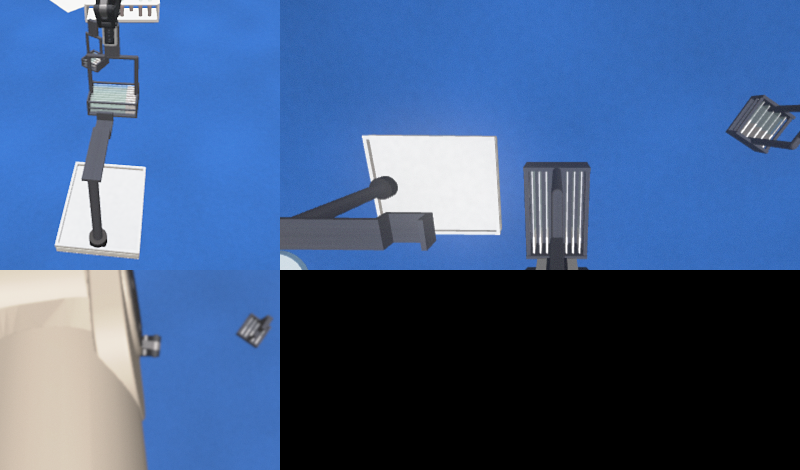

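The wrist part of the composite shows the hook's throat at about (128,229), beside the level carrier, with the bar lined up across it. In the side view the carrier hangs upright in front of the lip. I'll enter along the hook now.

Emit:
jog_arm --pt "0 0 0 0 -10 0 0" --pt "0 0 0 0 -25 0 0" --pt "0 0 0 -1 -42 0 0" --pt "0 0 0 -1 -60 0 0" --pt "0 0 0 -2 -78 0 0" --pt "0 0 0 -2 -94 0 0" --pt "0 0 0 -2 -106 0 0" --pt "0 0 0 -2 -113 0 0" --pt "0 0 0 -2 -113 0 0" --pt "0 0 0 -2 -113 0 0"

```text
t: 7.22
eef_pos: [0.5711, 0.1094, 0.2203]
tool_rot: [0.0, 0.999, -0.037, -0.0]
contact_force: [-0.2, -0.7, -3.8]
gripper_width: 0.088
grasp_force: 49.0
```

```bash
python3 - <<'E'
from h import *
np.set_printoptions(precision=4,suppress=True)
T=tool(); print(T); s=bot.read_camera('side'); w=bot.read_camera('wrist')
W=T@w['tool_from_camera']
for n in('hook_throat','carrier_bar'):
    for c,p,M in(('side',s,s['T']),('wrist',w,W)):
        r=bot.tip_of(n,p)
        if r: print(n,c,r[0]['xy'],r[0]['score'],atz(p,r[0]['xy'],.15 if n[0]=='h' else .192,M))
b=np.hstack([cv2.resize(s['pixels'][190:390,200:340],(400,572)),cv2.resize(w['pixels'][140:340,200:340],(400,572))])
cv2.imwrite('pics/c3.png',b[:,:,::-1])
E
```

```text
[[ 0.9972 -0.0742 -0.0001  0.5711]
 [-0.0742 -0.9972 -0.0006  0.1094]
 [-0.      0.0006 -1.      0.2203]
 [ 0.      0.      0.      1.    ]]
hook_throat side [262.0, 276.1] 0.72 [0.5729 0.1086 0.15  ]
hook_throat wrist [277.0, 226.2] 0.69 [0.5711 0.1091 0.15  ]
carrier_bar side [262.5, 252.8] 0.57 [0.5706 0.1056 0.192 ]
carrier_bar wrist [276.8, 253.6] 0.9 [0.5685 0.1096 0.192 ]
```

View pics/c3.png

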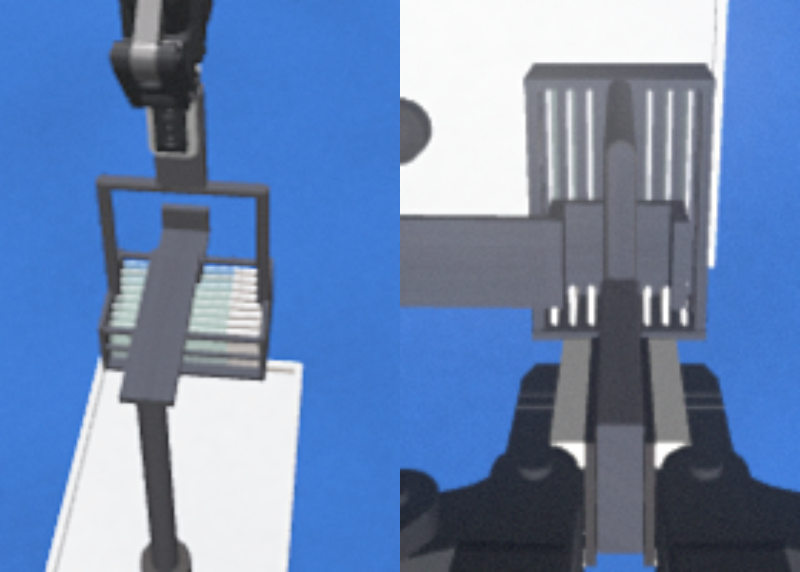

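The hook is under the bar. In the wrist view the bar is centred in the throat, and in the side view the hook sits between the handle's legs. I'll lower it now.

Emit:
jog_arm --pt "0 0 0 0 0 8 0" --pt "0 0 0 0 0 18 0" --pt "0 0 0 0 0 27 0" --pt "0 0 0 0 0 33 0" --pt "0 0 0 0 0 36 0" --pt "0 0 0 0 0 37 0" --pt "0 0 0 0 0 37 0" --pt "0 0 0 0 0 37 0"

```text
t: 8.52
eef_pos: [0.5712, 0.1104, 0.1836]
tool_rot: [-0.0, 0.999, -0.037, 0.0]
contact_force: [0.5, 0.3, -3.6]
gripper_width: 0.086
grasp_force: 48.9
```

Emit:
jog_arm --pt "0 0 0 0 0 1 0" --pt "0 0 0 0 0 2 0" --pt "0 0 0 0 0 2 0" --pt "0 0 0 0 0 2 0"

```text
t: 9.02
eef_pos: [0.571, 0.1104, 0.1813]
tool_rot: [0.0, 0.999, -0.037, 0.0]
contact_force: [0.1, -1.3, -2.6]
gripper_width: 0.086
grasp_force: 49.2
```

Emit:
jog_arm --pt "0 0 0 0 0 0.7 0" --pt "0 0 0 0 0 1.5 0" --pt "0 0 0 0 0 1.5 0" --pt "0 0 0 0 0 1.5 0"

```text
t: 9.52
eef_pos: [0.5712, 0.1104, 0.1811]
tool_rot: [0.0, 0.999, -0.037, 0.0]
contact_force: [-3.0, -0.6, 7.8]
gripper_width: 0.085
grasp_force: 50.8
```

The bar is on the floor: the vertical force went from −3.6 to +7.8 N. I'll ease off the preload and open gradually.

Emit:
jog_arm --pt "0 0 0 0 0 -0.7 0" --pt "0 0 0 0 0 -0.7 0" --pt "0 0 0 0 0 -0.7 9" --pt "0 0 0 0 0 -0.7 12" --pt "0 0 0 0 0 -0.7 18" --pt "0 0 0 0 0 -0.7 28" --pt "0 0 0 0 0 -0.7 40" --pt "0 0 0 0 0 -0.7 50" --pt "0 0 0 0 0 -0.7 50" --pt "0 0 0 0 0 -0.7 50" --grip_force 20

```text
t: 10.78
eef_pos: [0.571, 0.1104, 0.1805]
tool_rot: [0.0, 0.999, -0.037, 0.0]
contact_force: [-0.1, 0.6, -0.5]
gripper_width: 0.583
grasp_force: 0.0
```

```bash
python3 - <<'E'
from h import *
s=bot.read_camera('side'); w=bot.read_camera('wrist')
b=np.hstack([cv2.resize(s['pixels'][190:390,200:340],(400,572)),cv2.resize(w['pixels'][140:340,200:340],(400,572))])
cv2.imwrite('pics/c4.png',b[:,:,::-1])
E
```

```text
(no output)
```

View pics/c4.png

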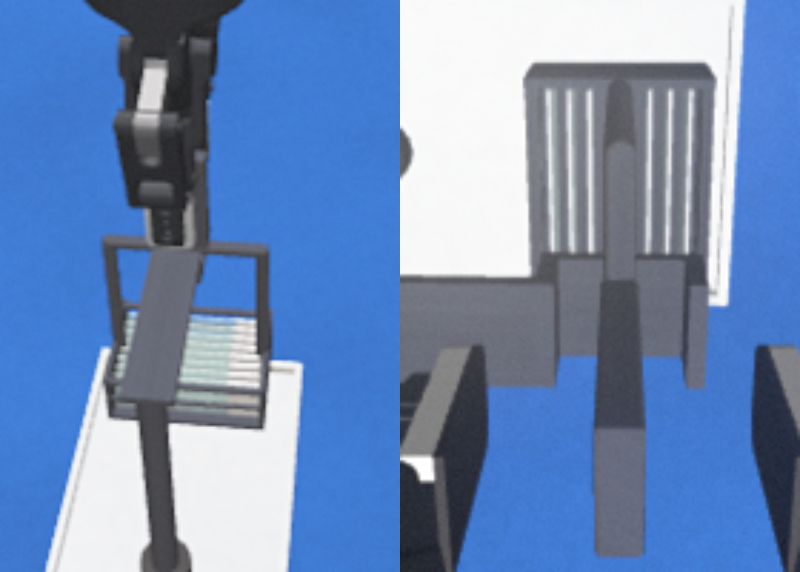

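The carrier hangs level in the throat between the lip and the shank. The fingers are open and clear of the tab on both sides. I'll retreat straight up.

Emit:
jog_arm --pt "0 0 0 0 0 -10 50" --pt "0 0 0 0 0 -30 50" --pt "0 0 0 0 0 -60 50" --pt "0 0 0 0 0 -85 50" --pt "0 0 0 0 0 -100 50" --pt "0 0 0 0 0 -100 50" --pt "0 0 0 0 0 -100 50" --pt "0 0 0 0 0 -100 50" --pt "0 0 0 0 0 -100 50" --pt "0 0 0 0 0 -100 50"

```text
t: 12.12
eef_pos: [0.5709, 0.1103, 0.2802]
tool_rot: [0.0, 0.999, -0.037, -0.0]
contact_force: [-0.5, 0.6, -0.2]
gripper_width: 0.585
grasp_force: 0.0
```

```bash
python3 - <<'E'
from h import *
T=tool();ps=[]
for i in range(2):
    w=bot.read_camera('wrist');W=T@w['tool_from_camera'];r=bot.tip_of('carrier_bar',w)
    if r: print(r[0]['xy'],r[0]['score'],atz(w,r[0]['xy'],.1535,W))
    ps.append(w['pixels'].astype(int))
print('T',T[:3,3],'diff',abs(ps[0]-ps[1]).mean(), abs(ps[0]-ps[1]).max())
s=bot.read_camera('side')
b=np.hstack([cv2.resize(s['pixels'][150:420,160:360],(400,540)),cv2.resize(w['pixels'][100:370,180:380],(400,540))])
cv2.imwrite('pics/c5.png',b[:,:,::-1])
E
```

```text
[280.2, 205.1] 0.61 [0.57039487 0.10683546 0.1535    ]
[282.7, 205.7] 0.84 [0.56961935 0.10449588 0.1535    ]
T [0.57087531 0.11033271 0.2801622 ] diff 2.323185941043084 92
```

View pics/c5.png

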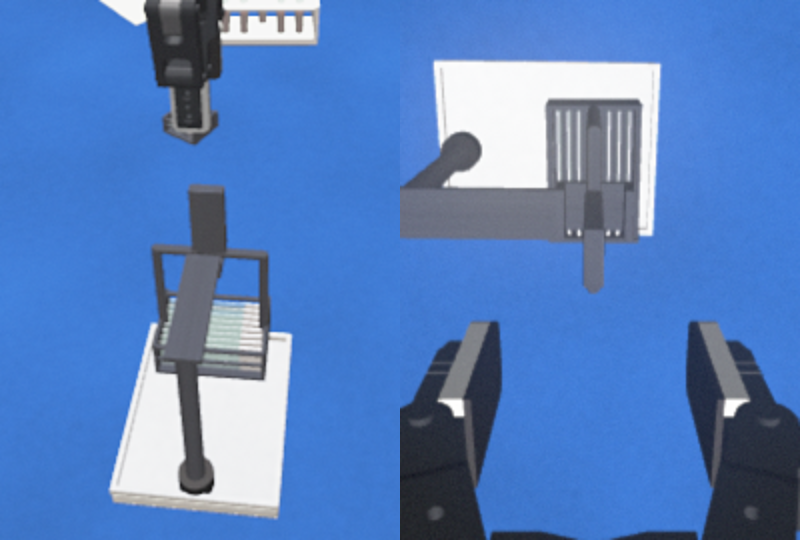

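The carrier hangs upright in the throat and the gripper is well clear. I'll let any swing die out, check once more, and hand in.

Emit:
jog_arm --pt "0 0 0 0 0 0 50" --pt "0 0 0 0 0 0 50" --pt "0 0 0 0 0 0 50" --pt "0 0 0 0 0 0 50" --pt "0 0 0 0 0 0 50" --pt "0 0 0 0 0 0 50" --pt "0 0 0 0 0 0 50" --pt "0 0 0 0 0 0 50" --pt "0 0 0 0 0 0 50" --pt "0 0 0 0 0 0 50"

```text
t: 13.62
eef_pos: [0.571, 0.1103, 0.2805]
tool_rot: [0.0, 0.999, -0.037, 0.0]
contact_force: [-0.3, 0.4, 0.5]
gripper_width: 0.587
grasp_force: 0.0
```

Emit:
jog_arm --pt "0 0 0 0 0 0 50" --pt "0 0 0 0 0 0 50" --pt "0 0 0 0 0 0 50" --pt "0 0 0 0 0 0 50" --pt "0 0 0 0 0 0 50" --pt "0 0 0 0 0 0 50" --pt "0 0 0 0 0 0 50" --pt "0 0 0 0 0 0 50" --pt "0 0 0 0 0 0 50" --pt "0 0 0 0 0 0 50"

```text
t: 14.88
eef_pos: [0.571, 0.1104, 0.2805]
tool_rot: [0.0, 0.999, -0.037, 0.0]
contact_force: [-0.1, -0.4, 0.3]
gripper_width: 0.587
grasp_force: 0.0
```

```bash
python3 - <<'E'
from h import *
g=[]
for i in range(6):
    w=bot.read_camera('wrist'); g.append(cv2.GaussianBlur(w['pixels'].mean(2)[130:260,240:320],(0,0),1.5))
print([np.round(cv2.phaseCorrelate(g[0],x)[0],2) for x in g[1:]])
print(bot.hand_in())
E
```

```text
[array([-0.  ,  0.52]), array([-0.  ,  0.51]), array([-0.01,  0.51]), array([0.  , 0.49]), array([-0.  ,  0.51])]
the job is handed in; nothing more can be done
None
```

The larger carrier is hanging still on the hook with its bar in the throat, the smaller carrier was not touched, and the job was handed in at about 15 s; hand-in returned no verdict.

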